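# Bring the lower slide box to the top of the stack on the microscope tray

### The arm

A 6-joint arm with a two-finger parallel gripper is mounted at the origin on the work surface. World frame = base frame: x ahead of the robot, y to its left, z up, the work surface at z = 0. Lengths are in m, angles in rad, forces in N, time in s.
With the tool pointing down it reaches from about 0.4 to 0.825 m from the base axis. Payload 7 kg.
Tool frame: the origin (TCP) lies at the very end of the fingers, on their centre line; the grasp point (between the pads) lies 19 mm behind it; z points along the fingers, y is the line along which they close (so a half turn about z gives the same grasp; the last joint's range is limited). The gripper opens to 88 mm and grips with 3 to 60 N. Pads are 19 mm wide; open, the fingers measure 130 mm over their backs; the gripper's body (78 mm by 193 mm) begins 47 mm behind the grasp point.
Start: joints at [-0.921, 0.359, 0.012, 0, -1.224, -0.288], TCP at [0.239, -0.631, 0.227] pointing down, gripper open.
Joint ranges: [-3.07, 3.07], [-1.43, 2.12], [-1.02, 1.25], [-3.03, 1.67], [-3.05, -0], [-3.03, 3.03]. Speed limits (rad/s): [2.39, 2.39, 3.01, 3.14, 3.14, 3.14].

### API

Orientations are given as a rotation vector (axis times angle).
In Python, from workcell import manip gives the robot as it stands.
- The arm moves only by the tool drive_tool, never from a script. Its arguments are lists of equal length, an entry for each row: "delta_rot": the turn, a rotation vector about the world's x, y, z in degrees, a list of three; "translation": the shift along the world's x, y, z in mm, a list of three; "gripper": the opening in per cent of the stroke, from 0 (shut) to 100 (fully open). In form: {"delta_rot": [[rx, ry, rz], ...], "translation": [[x, y, z], ...], "gripper": [gripper, ...]}. A call has 1 to 8 rows; each row is the pose to reach, as a shift and turn from the pose commanded when the call began; what a row does not reach only later rows make up. A row lasts 1/12 s, in which the tool goes at most 41.7 mm and 7.16 degrees, less where a joint would pass 70% of its speed; a pose out of reach is approached as far as the arm can. A call with a gripper value outside its range is refused whole. The fingers move at their own pace and stop on an object; the grip force is fixed at half the most. Time passes only in rows, so rows that repeat a pose let the fingers close. It gives the time, the measured TCP pose, the force, the opening and the grip force at its end, in the units of the state.
- manip.state(): the state, without advancing time (a new reading comes with each control period).
- manip.read_camera(name): name is "scene" or "top"; returns a dict with "pixels" (480x640x3 uint8, red, green, blue), "fx", "fy", "cx", "cy" (pixels), "extrinsics" (4x4, takes a point from camera to world coordinates). Camera axes: x right, y down, z forward; pixel columns grow to the right and rows downward; lengths in m; the calibration is good to about 2 mm. A picture is of the moment at which its call begins. There is no depth.
- manip.finish_job(): hands the job in; it is judged then, once.
The state is a dict: "clock": time; "qpos": joint angles; "qd": joint speeds; "effort": joint torques, N m; "ee_pos": TCP position; "tool_rot": TCP orientation; "wrist_force": force on the tool from outside, world axes, zero at the start; "ft_torque": the same for the moment, N m; "grip_width": finger opening in m; "grip_force": force on a finger pad.
Only numpy, scipy, OpenCV 4.12 (cv2) and the standard library are available. Lean on these libraries where they do the work, as an engineer would, in place of code of your own. Each camera call takes 0.05 s, during which the arm holds its last target. There are 200 camera calls.

### The job

The deep slide box we need at the microscope next is buried under a shallow one. Lift the shallow box off and set it in the middle of the steel tray, lengthwise along the tray, then stack the deep box squarely on top of it, so that the deep one is on top. Keep the boxes level, set them down without dropping them, and leave the other stack of two shallow boxes alone.

Things in the scene. Friction and masses are not known exactly. Their poses are not given: they have to be found in the camera images.
- deep_box: The deep slide box: closed rigid plastic box with grey body and white lid, 96 long (its x) x 58 wide (its y) x 52 high, about 0.26 kg (varies). Origin at the centre of its underside, z up, top face at z = +52 mm. At the start it stands on the bench directly below the shallow box, edges roughly flush. Plain straight sides; can be gripped across the 58 mm width from above.
- shallow_box: The shallow slide box: same plastic and same 96 (x) x 58 (y) footprint, but 30 high, about 0.16 kg (varies). Origin at the centre of its underside, z up, top face at z = +30 mm. At the start it lies on the deep box (not fastened). The fingers must take it by its own 30 mm height without also clamping the deep box below.
- tray: Shallow stainless steel tray fixed on the bench, on the robot's left, 200 long (its x) x 150 wide (its y), inside 192 x 142. Origin at the centre of its underside, which lies on the bench; its floor is 3 mm above the origin and its rim 8 mm above. It is empty and turned by up to about 20 degrees.
- other_box: Bystander, not to be moved: the upper box of another stack, 140 mm or more to the side of the first stack (either side), which consists of two shallow boxes alike (96 x 58 x 30 each). Origin at the centre of its underside, 30 mm above the bench.
Mind the look-alikes: they are no part of the job. Leave any green or red look-alike of the deep_box alone.

How it is judged:
On the way:
1. the shallow box has been set down in the middle of the tray, lengthwise, and let go (horizontal distance between shallow_box and tray below 0.022 m and z of shallow_box in the frame of tray below 0.008 m and angle between the x axis of shallow_box and the x axis of tray, either way round below 0.21 rad and angle between shallow_box's own z axis and vertical below 0.07 rad and contact force between the fingers and shallow_box below 0.1 N and linear speed of shallow_box below 0.03 m/s), for 0.2 s.
At the end, for the whole second after the job is handed in: Shallow box flat on the tray floor, within 22 mm of the tray centre and 12 degrees of its length; deep box level on it, centres within 15 mm, lengths within 10 degrees; both released and at rest; the other stack's upper box within 15 mm of its start (horizontal distance between shallow_box and tray below 0.022 m and z of shallow_box in the frame of tray below 0.008 m and angle between the x axis of shallow_box and the x axis of tray, either way round below 0.21 rad and angle between each of shallow_box, deep_box's own z axis and vertical below 0.07 rad and horizontal distance between deep_box and shallow_box below 0.015 m and z of deep_box in the frame of shallow_box between 0.026 and 0.034 m and angle between the x axis of deep_box and the x axis of shallow_box, either way round below 0.18 rad and linear speed of each of deep_box, shallow_box below 0.02 m/s and distance of other_box from where it was at the start of the episode below 0.015 m); the robot touches nothing.
It fails at once if a box of the pair was tipped by more than 25 degrees (angle between any of deep_box, shallow_box's own z axis and vertical above 0.44 rad).
It fails at once if a box of the pair was dropped (moving faster than 0.5 m/s while not held) ((contact force between the fingers and deep_box below 0.05 N and linear speed of deep_box above 0.5 m/s) or (contact force between the fingers and shallow_box below 0.05 N and linear speed of shallow_box above 0.5 m/s)).
It fails at once if the upper box of the other stack was moved by more than 15 mm (distance of other_box from where it was at the start of the episode above 0.015 m).
It also fails if it takes over 56 s, if anything falls off the work surface, if the arm or the gripper's body presses on something with over 40 N, if the wrist force passes 120 N, or if a joint passes its speed limit or range.

## Working session

There is one attempt and no reset: what is moved stays moved. The work goes in short steps, Python scripts to look and compute and a tool call to move; the robot and the scene stay as the last step left them, time stands still between calls to the robot, and variables do not carry over. Pictures are saved under pics/ and viewed, at most 10 in all, crops included, and the job is handed in when it is done.

Besides the shell and the picture viewer there is one more tool, called after "Emit:" in YAML: its name, and indented under it one key for each argument. drive_tool: Moves the arm, as the interface text tells. Its arguments: {"type":"object","properties":{"delta_rot":{"type":"array","items":{"type":"array","items":{"type":"number"}}},"translation":{"type":"array","items":{"type":"array","items":{"type":"number"}}},"gripper":{"type":"array","items":{"type":"number"}}},"required":["delta_rot","translation","gripper"]}

```bash
mkdir -p pics
cat > h.py <<'E'
import numpy as np, cv2
from workcell import manip
def snap(n,f):
    c=manip.read_camera(n); cv2.imwrite(f,c["pixels"][:,:,::-1]); np.save(f"cam_{n}.npy",dict(c),allow_pickle=True); return c
def load(n): return np.load(f"cam_{n}.npy",allow_pickle=True).item()
def w(c,u,v,z):
    T=np.array(c["extrinsics"]); d=T[:3,:3]@np.array([(u-c["cx"])/c["fx"],(v-c["cy"])/c["fy"],1]); o=T[:3,3]
    return o+d*(z-o[2])/d[2]
E
python3 - <<'E'
from h import *
for n in("top","scene"):
    c=snap(n,f"pics/{n}0.png"); print(n,c["fx"],np.round(c["extrinsics"],3).tolist())
print(manip.state())
E
```

```text
top 466.17441818472423 [[0.015, -0.998, 0.055, 0.367], [-1.0, -0.014, 0.019, -0.061], [-0.018, -0.055, -0.998, 0.951], [0.0, 0.0, 0.0, 1.0]]
scene 437.3628519549899 [[-0.577, 0.504, -0.643, 0.987], [0.817, 0.37, -0.442, 0.319], [0.015, -0.78, -0.625, 0.636], [0.0, 0.0, 0.0, 1.0]]
{'clock': 0.1, 'qpos': array([-9.20936341e-01,  3.59332940e-01,  1.11561493e-02, -3.11240250e-04,
       -1.22410273e+00, -2.88123748e-01]), 'qd': array([ 0.00018816, -0.00305059,  0.00111379,  0.00042094,  0.00093836,
        0.0007763 ]), 'effort': array([-1.51843884e-03, -5.84162557e+01,  2.93753690e+01,  7.01556444e+00,
        1.01882775e-02, -4.59843875e-05]), 'ee_pos': array([ 0.23871749, -0.63091141,  0.22570693]), 'tool_rot': array([ 5.64883483e-01, -3.08997315e+00, -2.28570071e-03]), 'wrist_force': array([-0.99104262,  0.40230659,  0.03700249]), 'ft_torque': array([-0.06248382, -0.0532512 ,  0.05695196]), 'grip_force': 0.0, 'grip_width': 0.08722051591246656}
```

View pics/top0.png

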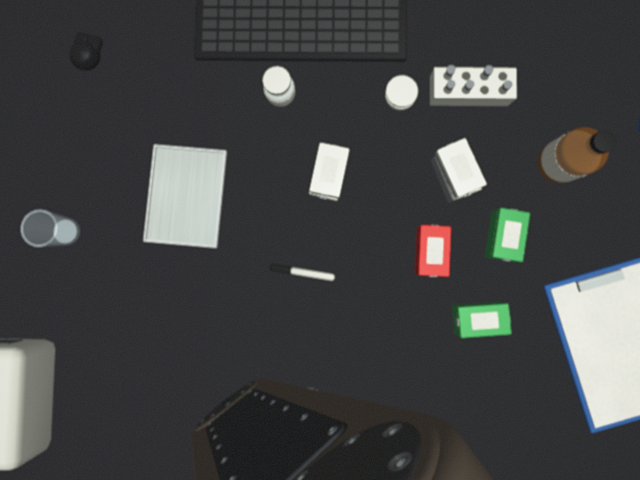

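View pics/scene0.png

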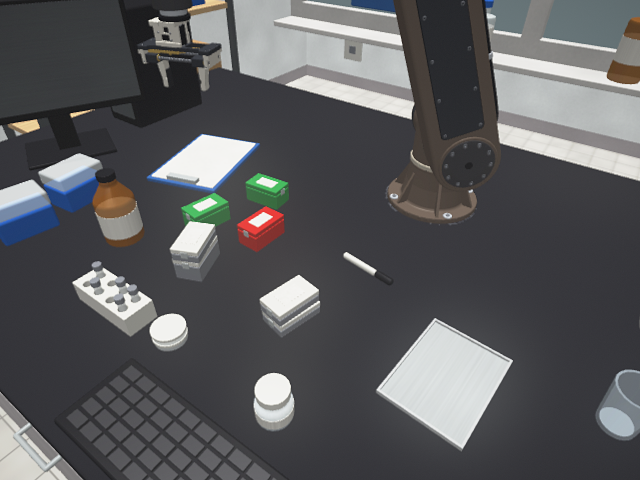

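The two candidates are the white stacks at top (460,168) / scene (195,250) and top (329,172) / scene (290,305). The first looks taller, with a deep lower box, so it should be the pair. I'll confirm that in an enlarged crop.

Run:
```python
from h import *
t=cv2.imread("pics/top0.png"); s=cv2.imread("pics/scene0.png")
a=cv2.resize(s[210:340,160:330],(680,520)[:2] and (392,300),interpolation=cv2.INTER_CUBIC)
b=cv2.resize(t[130:205,425:495+28],(392,300),interpolation=cv2.INTER_CUBIC)
c=cv2.resize(t[135:260,135:235],(240,300),interpolation=cv2.INTER_CUBIC)
d=cv2.resize(t[135:210,300:400],(400,300),interpolation=cv2.INTER_CUBIC)
cv2.imwrite("pics/crop1.png",np.vstack([np.hstack([a,b]),np.hstack([d,np.zeros((300,144,3),np.uint8),c])]))
```

```text
(no output)
```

View pics/crop1.png

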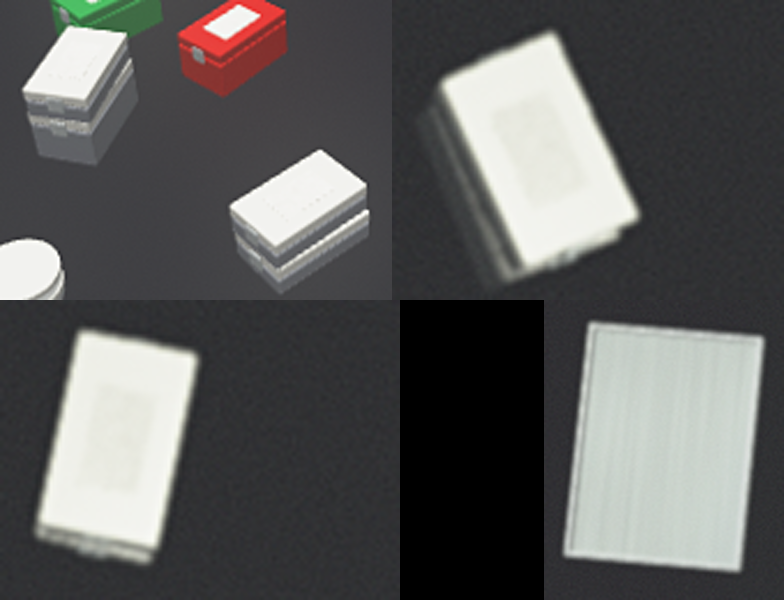

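The crop confirms it: the stack at top (460,168) / scene (195,250) has a deep lower box under a shallow one, and the stack at top (329,172) is two shallow boxes. Next I convert the corner pixels to positions.

```bash
cat >> h.py <<'E'
def quad(c,px,z):
    P=np.array([w(c,u,v,z)[:2] for u,v in px]); e=np.roll(P,-1,0)-P; L=np.linalg.norm(e,axis=1)
    i=0 if L[0]+L[2]>L[1]+L[3] else 1
    d=e[i]-e[i+2]
    print("centre",P.mean(0).round(4),"edges",L.round(4),"long axis deg",np.degrees(np.arctan2(d[1],d[0])).round(1)); return P
E
python3 - <<'E'
from h import *
c=load("top")
quad(c,[(465.75,138),(486.5,183.75),(458.25,197.5),(437.5,150.5)],.082)
quad(c,[(154.2,144.6),(226.7,150.8),(217.5,247.9),(143.75,241.7)],.008)
quad(c,[(320,142.5),(349.5,147.5),(339,193),(309.3,188)],.06)
from scipy.spatial.transform import Rotation as R
print(R.from_rotvec(manip.state()["tool_rot"]).as_matrix().round(3))
for u,v,z in [(433,253,.06),(511,235,.06),(484,321,.06)]: print(w(c,u,v,z).round(3))
E
```

```text
centre [ 0.5535 -0.2948] edges [0.0944 0.0588 0.0965 0.0582] long axis deg -156.1
centre [0.5035 0.2487] edges [0.151  0.2004 0.1518 0.2013] long axis deg 176.1
centre [ 0.5546 -0.0462] edges [0.058  0.0909 0.0581 0.0911] long axis deg 167.9
[[-0.935 -0.354 -0.001]
 [-0.354  0.935  0.001]
 [ 0.     0.002 -1.   ]]
[ 0.393 -0.246  0.06 ]
[ 0.429 -0.393  0.06 ]
[ 0.266 -0.342  0.06 ]
```

Emit:
drive_tool:
  delta_rot:
    - [0, 0, 0]
    - [0, 0, 1]
    - [0, 0, 2]
    - [0, 0, 3.2]
    - [0, 0, 3.2]
    - [0, 0, 3.2]
    - [0, 0, 3.2]
    - [0, 0, 3.2]
  translation:
    - [20, 21, 0]
    - [48, 51, 0]
    - [76, 81, 0]
    - [104, 111, 0]
    - [132, 141, 0]
    - [160, 171, 0]
    - [188, 201, 0]
    - [216, 231, 0]
  gripper: [100, 100, 100, 100, 100, 100, 100, 100]

```text
clock: 0.77
ee_pos: [0.4558, -0.3985, 0.2264]
tool_rot: [0.651, -3.073, -0.0]
wrist_force: [0.8, -0.8, -0.3]
grip_width: 0.0876
grip_force: 0.0
```

Emit:
drive_tool:
  delta_rot:
    - [0, 0, 0]
    - [0, 0, 0]
    - [0, 0, 0]
    - [0, 0, 0]
    - [0, 0, 0]
    - [0, 0, 0]
    - [0, 0, 0]
    - [0, 0, 0]
  translation:
    - [25, 26, 0]
    - [50, 53, 0]
    - [75, 80, -10]
    - [99, 105, -25]
    - [99, 105, -50]
    - [99, 105, -70]
    - [99, 105, -80]
    - [99, 105, -80]
  gripper: [100, 100, 100, 100, 100, 100, 100, 100]

```text
clock: 1.43
ee_pos: [0.5523, -0.2947, 0.1436]
tool_rot: [0.65, -3.069, -0.004]
wrist_force: [-0.0, -0.3, 0.6]
grip_width: 0.0877
grip_force: 0.0
```

Emit:
drive_tool:
  delta_rot:
    - [0, 0, 0]
    - [0, 0, 0]
    - [0, 0, 0]
    - [0, 0, 0]
    - [0, 0, 0]
    - [0, 0, 0]
  translation:
    - [0, 0, -15]
    - [0, 0, -35]
    - [0, 0, -55]
    - [0, 0, -70]
    - [0, 0, -78]
    - [0, 0, -78]
  gripper: [100, 100, 100, 100, 100, 100]

```text
clock: 1.93
ee_pos: [0.5531, -0.2956, 0.0678]
tool_rot: [0.65, -3.072, -0.001]
wrist_force: [0.1, 0.0, -0.2]
grip_width: 0.0878
grip_force: 0.0
```

Run:
```python
from h import *
a=snap("top","pics/t1.png")["pixels"]; b=snap("scene","pics/s1.png")["pixels"]
a=cv2.resize(a[110:230,400:530],(390,360),interpolation=cv2.INTER_CUBIC); b=cv2.resize(b[170:290,140:270],(390,360),interpolation=cv2.INTER_CUBIC)
cv2.imwrite("pics/c1.png",np.hstack([a,b])[:,:,::-1]); print(manip.state()["ee_pos"])
```

```text
[ 0.55445545 -0.29586551  0.06970868]
```

View pics/c1.png

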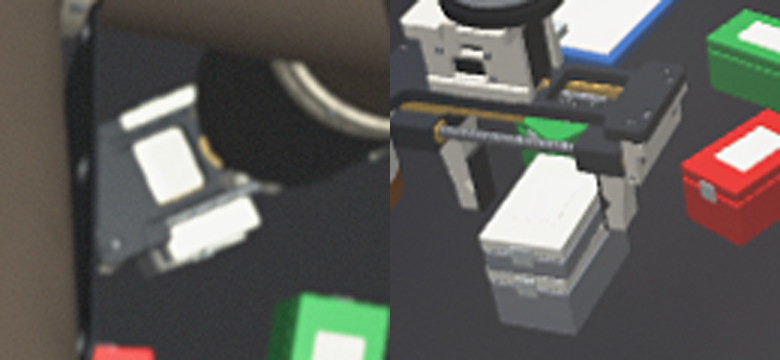

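The fingers straddle the shallow box. I lower to a TCP height of about 57 mm, above the deep box's top at 52 mm, and close.

Emit:
drive_tool:
  delta_rot:
    - [0, 0, 0]
    - [0, 0, 0]
    - [0, 0, 0]
    - [0, 0, 0]
    - [0, 0, 0]
    - [0, 0, 0]
    - [0, 0, 0]
    - [0, 0, 0]
  translation:
    - [0, 0, -6]
    - [0, 0, -12]
    - [0, 0, -12]
    - [0, 0, -12]
    - [0, 0, -12]
    - [0, 0, -12]
    - [0, 0, -12]
    - [0, 0, -12]
  gripper: [100, 100, 100, 55, 55, 55, 55, 55]

```text
clock: 2.7
ee_pos: [0.554, -0.2953, 0.0567]
tool_rot: [-0.651, 3.073, -0.0]
wrist_force: [0.1, 1.8, 0.9]
grip_width: 0.0601
grip_force: 1.0
```

Emit:
drive_tool:
  delta_rot:
    - [0, 0, 0]
    - [0, 0, 0]
    - [0, 0, 0]
    - [0, 0, 0]
  translation:
    - [0, 0, 0]
    - [0, 0, 0]
    - [0, 0, 0]
    - [0, 0, 0]
  gripper: [50, 50, 50, 50]

```text
clock: 3.03
ee_pos: [0.5539, -0.2952, 0.0567]
tool_rot: [-0.651, 3.073, 0.0]
wrist_force: [-0.2, 1.9, 3.0]
grip_width: 0.058
grip_force: 30.0
```

Emit:
drive_tool:
  delta_rot:
    - [0, 0, 0]
    - [0, 0, 0]
    - [0, 0, 0]
    - [0, 0, 0]
    - [0, 0, 0]
    - [0, 0, 0]
    - [0, 0, 0]
    - [0, 0, 0]
  translation:
    - [0, 0, 3]
    - [0, 0, 8]
    - [0, 0, 18]
    - [0, 0, 33]
    - [0, 0, 53]
    - [0, 0, 73]
    - [0, 0, 90]
    - [0, 0, 100]
  gripper: [50, 50, 50, 50, 50, 50, 50, 50]

```text
clock: 3.7
ee_pos: [0.5548, -0.2958, 0.1597]
tool_rot: [-0.651, 3.07, -0.003]
wrist_force: [0.8, 0.0, 0.3]
grip_width: 0.0576
grip_force: 30.0
```

Run:
```python
from h import *
b=snap("scene","pics/s2.png")["pixels"]
cv2.imwrite("pics/c2.png",cv2.resize(b[90:300,130:340],(420,420))[:,:,::-1]); s=manip.state(); print(s["ee_pos"],s["grip_width"],s["wrist_force"],s["qpos"])
```

```text
[ 0.55544079 -0.29600601  0.16098332] 0.05762260086337187 [ 1.14304299 -0.40961779 -0.23727148] [-0.17937748  0.32892252 -0.1884887   0.00108856 -1.04811852 -0.97393228]
```

View pics/c2.png

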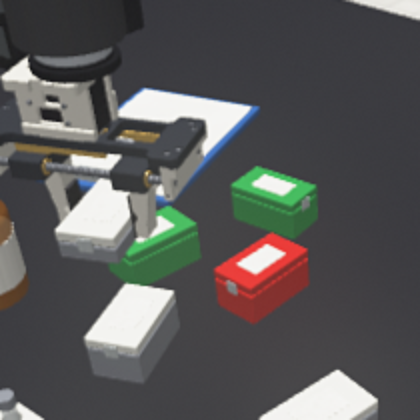

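The shallow box is held level, and the deep box stayed on the bench at scene (196,255). Next is the carry to the tray.

Emit:
drive_tool:
  delta_rot:
    - [0, 0, 0]
    - [0, 0, -1]
    - [0, 0, -2]
    - [0, 0, -4]
    - [0, 0, -6]
    - [0, 0, -8]
    - [0, 0, -10]
    - [0, 0, -12]
  translation:
    - [-1, 10, 5]
    - [-3, 30, 8]
    - [-5, 55, 8]
    - [-8, 85, 8]
    - [-11, 115, 8]
    - [-13, 145, 8]
    - [-16, 175, 8]
    - [-19, 205, 8]
  gripper: [50, 50, 50, 50, 50, 50, 50, 50]

```text
clock: 4.42
ee_pos: [0.5337, -0.0886, 0.1637]
tool_rot: [0.323, -3.123, -0.0]
wrist_force: [0.5, 1.2, -1.6]
grip_width: 0.0576
grip_force: 30.0
```

Emit:
drive_tool:
  delta_rot:
    - [0, 0, -2]
    - [0, 0, -4]
    - [0, 0, -6]
    - [0, 0, -8]
    - [0, 0, -10]
    - [0, 0, -12]
    - [0, 0, -14]
    - [0, 0, -16]
  translation:
    - [-3, 30, 0]
    - [-6, 60, 0]
    - [-8, 90, 0]
    - [-11, 120, 0]
    - [-14, 150, 0]
    - [-17, 180, 0]
    - [-20, 210, 0]
    - [-22, 240, 0]
  gripper: [50, 50, 50, 50, 50, 50, 50, 50]

```text
clock: 5.08
ee_pos: [0.5114, 0.1511, 0.1638]
tool_rot: [-0.114, -3.138, 0.001]
wrist_force: [0.9, 0.3, -2.1]
grip_width: 0.0578
grip_force: 30.0
```

Emit:
drive_tool:
  delta_rot:
    - [0, 0, 0]
    - [0, 0, 0]
    - [0, 0, 0]
    - [0, 0, 0]
    - [0, 0, 0]
    - [0, 0, 0]
    - [0, 0, 0]
    - [0, 0, 0]
  translation:
    - [-3, 28, 0]
    - [-6, 55, 0]
    - [-8, 78, 0]
    - [-10, 92, 0]
    - [-10, 98, 0]
    - [-10, 100, 0]
    - [-10, 100, 0]
    - [-10, 100, 0]
  gripper: [50, 50, 50, 50, 50, 50, 50, 50]

```text
clock: 5.75
ee_pos: [0.5027, 0.2488, 0.1643]
tool_rot: [-0.113, -3.139, 0.001]
wrist_force: [-0.0, 0.5, -1.3]
grip_width: 0.0578
grip_force: 30.0
```

Emit:
drive_tool:
  delta_rot:
    - [0, 0, 0]
    - [0, 0, 0]
    - [0, 0, 0]
    - [0, 0, 0]
    - [0, 0, 0]
    - [0, 0, 0]
    - [0, 0, 0]
    - [0, 0, 0]
  translation:
    - [0, 0, -15]
    - [0, 0, -40]
    - [0, 0, -65]
    - [0, 0, -90]
    - [0, 0, -115]
    - [0, 0, -135]
    - [0, 0, -146]
    - [0, 0, -149]
  gripper: [50, 50, 50, 50, 50, 50, 50, 50]

```text
clock: 6.42
ee_pos: [0.5021, 0.2479, 0.0137]
tool_rot: [-0.114, -3.137, 0.004]
wrist_force: [0.6, -0.2, -1.4]
grip_width: 0.0578
grip_force: 30.0
```

Emit:
drive_tool:
  delta_rot:
    - [0, 0, 0]
    - [0, 0, 0]
    - [0, 0, 0]
    - [0, 0, 0]
    - [0, 0, 0]
  translation:
    - [0, 0, -1]
    - [0, 0, -3]
    - [0, 0, -5]
    - [0, 0, -6]
    - [0, 0, -6]
  gripper: [50, 50, 50, 50, 50]

```text
clock: 6.83
ee_pos: [0.5031, 0.25, 0.0101]
tool_rot: [0.111, 3.139, 0.001]
wrist_force: [-0.3, 0.6, -1.5]
grip_width: 0.0578
grip_force: 30.0
```

Emit:
drive_tool:
  delta_rot:
    - [0, 0, 0]
    - [0, 0, 0]
    - [0, 0, 0]
    - [0, 0, 0]
  translation:
    - [0, 0, -1]
    - [0, 0, -2]
    - [0, 0, -2]
    - [0, 0, -2]
  gripper: [50, 50, 50, 50]

```text
clock: 7.17
ee_pos: [0.503, 0.2499, 0.0077]
tool_rot: [0.111, 3.139, 0.0]
wrist_force: [-0.4, 0.1, 0.1]
grip_width: 0.0578
grip_force: 30.0
```

Emit:
drive_tool:
  delta_rot:
    - [0, 0, 0]
    - [0, 0, 0]
    - [0, 0, 0]
  translation:
    - [0, 0, -0.5]
    - [0, 0, -0.5]
    - [0, 0, -0.5]
  gripper: [50, 50, 50]

```text
clock: 7.42
ee_pos: [0.5031, 0.2499, 0.0077]
tool_rot: [0.111, 3.139, 0.001]
wrist_force: [-1.3, -0.5, 5.0]
grip_width: 0.0576
grip_force: 30.0
```

Emit:
drive_tool:
  delta_rot:
    - [0, 0, 0]
    - [0, 0, 0]
    - [0, 0, 0]
    - [0, 0, 0]
    - [0, 0, 0]
    - [0, 0, 0]
    - [0, 0, 0]
    - [0, 0, 0]
  translation:
    - [0, 0, 0]
    - [0, 0, 0]
    - [0, 0, 0]
    - [0, 0, 0]
    - [0, 0, 0]
    - [0, 0, 0]
    - [0, 0, 0]
    - [0, 0, 0]
  gripper: [70, 75, 80, 90, 100, 100, 100, 100]

```text
clock: 8.08
ee_pos: [0.5029, 0.2497, 0.007]
tool_rot: [-0.112, -3.14, 0.0]
wrist_force: [1.2, 0.2, 0.3]
grip_width: 0.0875
grip_force: 0.0
```

Emit:
drive_tool:
  delta_rot:
    - [0, 0, 0]
    - [0, 0, 0]
    - [0, 0, 0]
    - [0, 0, 0]
    - [0, 0, 0]
    - [0, 0, 0]
    - [0, 0, 0]
    - [0, 0, 0]
  translation:
    - [0, 0, 3]
    - [0, 0, 10]
    - [0, 0, 25]
    - [0, 0, 45]
    - [0, 0, 70]
    - [0, 0, 95]
    - [0, 0, 125]
    - [0, 0, 155]
  gripper: [100, 100, 100, 100, 100, 100, 100, 100]

```text
clock: 8.75
ee_pos: [0.5026, 0.2494, 0.164]
tool_rot: [0.111, 3.14, -0.0]
wrist_force: [0.4, 0.3, -0.2]
grip_width: 0.0878
grip_force: 0.0
```

Run:
```python
from h import *
a=snap("top","pics/t2.png")["pixels"]
cv2.imwrite("pics/c3.png",cv2.resize(a[120:210,415:515],(600,540),interpolation=cv2.INTER_CUBIC)[:,:,::-1])
```

```text
(no output)
```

View pics/c3.png

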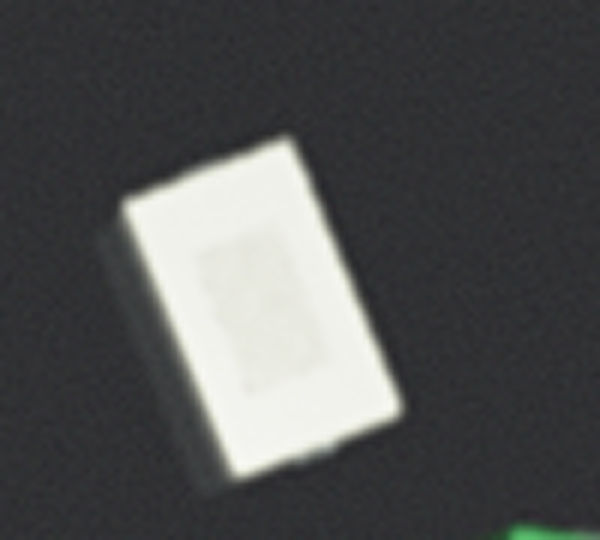

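Emit:
drive_tool:
  delta_rot:
    - [0, 0, 1]
    - [0, 0, 3]
    - [0, 0, 5]
    - [0, 0, 7]
    - [0, 0, 9]
    - [0, 0, 11]
    - [0, 0, 13]
    - [0, 0, 15]
  translation:
    - [1, -15, 5]
    - [4, -45, 5]
    - [8, -80, 5]
    - [11, -118, 5]
    - [15, -156, 5]
    - [18, -194, 5]
    - [22, -232, 5]
    - [25, -270, 5]
  gripper: [100, 100, 100, 100, 100, 100, 100, 100]

```text
clock: 9.47
ee_pos: [0.5279, -0.022, 0.1679]
tool_rot: [-0.302, 3.126, 0.0]
wrist_force: [0.9, 0.1, 0.0]
grip_width: 0.0877
grip_force: 0.0
```

Emit:
drive_tool:
  delta_rot:
    - [0, 0, 2]
    - [0, 0, 4]
    - [0, 0, 6]
    - [0, 0, 8]
    - [0, 0, 10]
    - [0, 0, 12]
    - [0, 0, 13]
    - [0, 0, 13]
  translation:
    - [4, -38, 0]
    - [7, -76, 0]
    - [11, -114, 0]
    - [15, -152, 0]
    - [18, -190, 0]
    - [22, -228, 0]
    - [24, -258, 0]
    - [26, -274, 0]
  gripper: [100, 100, 100, 100, 100, 100, 100, 100]

```text
clock: 10.13
ee_pos: [0.5535, -0.2976, 0.1673]
tool_rot: [0.65, -3.074, 0.001]
wrist_force: [0.5, 1.1, 1.2]
grip_width: 0.0873
grip_force: 0.0
```

The deep box lid is clear, with corners at top pixels (463.5,142.7), (482.3,188.2), (454.3,200.2) and (435.3,153.7). With the arm out of the way, I'll check the box on the tray.

Run:
```python
from h import *
quad(load("top"),[(463.5,142.7),(482.3,188.2),(454.3,200.2),(435.3,153.7)],.052)
a=snap("top","pics/t3.png")["pixels"]
cv2.imwrite("pics/c4.png",cv2.resize(a[135:260,135:235],(480,600),interpolation=cv2.INTER_CUBIC)[:,:,::-1])
print(manip.state()["ee_pos"])
```

```text
centre [ 0.5524 -0.2968] edges [0.0957 0.0589 0.0977 0.0589] long axis deg -157.9
[ 0.5537526  -0.29882071  0.16705903]
```

View pics/c4.png

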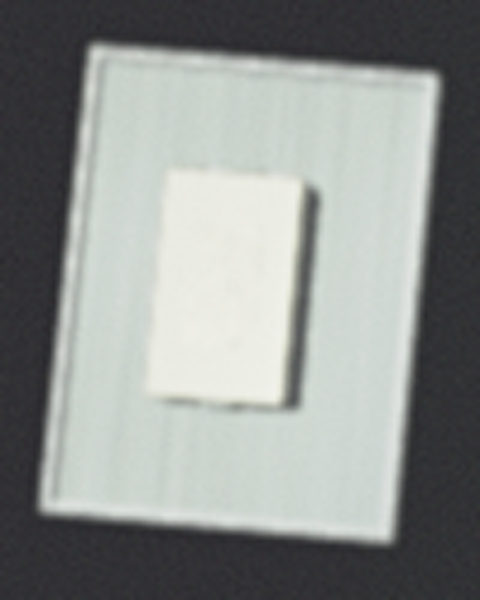

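The shallow box lies in the middle of the tray, lengthwise, with corners in the crop at (167,167), (305,178), (286,409) and (147,398). I compute its pose relative to the tray.

Run:
```python
from h import *
c=load("top"); f=lambda q:[(135+x/4.8,135+y/4.8) for x,y in q]
quad(c,f([(167,167),(305,178),(286,409),(147,398)]),.033)
quad(c,f([(91,43),(440,73),(394,541),(38,513)]),.008)
```

```text
centre [0.5019 0.2473] edges [0.0581 0.0967 0.0582 0.0969] long axis deg 177.1
centre [0.5042 0.2495] edges [0.1514 0.2013 0.1526 0.2031] long axis deg 175.8
```

Emit:
drive_tool:
  delta_rot:
    - [0, 0, -1]
    - [0, 0, -2]
    - [0, 0, -2]
    - [0, 0, -2]
    - [0, 0, -2]
    - [0, 0, -2]
    - [0, 0, -2]
    - [0, 0, -2]
  translation:
    - [0, 1, -10]
    - [0, 2, -30]
    - [0, 2, -55]
    - [0, 2, -80]
    - [0, 2, -105]
    - [0, 2, -128]
    - [0, 2, -142]
    - [0, 2, -147]
  gripper: [100, 100, 100, 100, 100, 100, 100, 100]

```text
clock: 10.85
ee_pos: [0.552, -0.2906, 0.0172]
tool_rot: [0.596, -3.081, -0.003]
wrist_force: [0.1, -0.7, -0.1]
grip_width: 0.088
grip_force: 0.0
```

Emit:
drive_tool:
  delta_rot:
    - [0, 0, 0]
    - [0, 0, 0]
    - [0, 0, 0]
    - [0, 0, 0]
    - [0, 0, 0]
    - [0, 0, 0]
    - [0, 0, 0]
    - [0, 0, 0]
  translation:
    - [0, 0, 0]
    - [0, 0, 0]
    - [0, 0, 0]
    - [0, 0, 0]
    - [0, 0, 0]
    - [0, 0, 0]
    - [0, 0, 0]
    - [0, 0, 0]
  gripper: [100, 55, 55, 55, 55, 50, 50, 50]

```text
clock: 11.52
ee_pos: [0.5546, -0.2927, 0.021]
tool_rot: [-0.598, 3.083, -0.002]
wrist_force: [-0.5, -0.3, 6.5]
grip_width: 0.0579
grip_force: 30.0
```

Emit:
drive_tool:
  delta_rot:
    - [0, 0, 0]
    - [0, 0, 0]
    - [0, 0, 0]
    - [0, 0, 0]
    - [0, 0, 0]
    - [0, 0, 0]
    - [0, 0, 0]
    - [0, 0, 0]
  translation:
    - [0, 0, 3]
    - [0, 0, 10]
    - [0, 0, 25]
    - [0, 0, 50]
    - [0, 0, 75]
    - [0, 0, 105]
    - [0, 0, 130]
    - [0, 0, 145]
  gripper: [50, 50, 50, 50, 50, 50, 50, 50]

```text
clock: 12.18
ee_pos: [0.5545, -0.2925, 0.1685]
tool_rot: [-0.597, 3.082, -0.002]
wrist_force: [0.9, -0.6, -2.1]
grip_width: 0.0582
grip_force: 30.0
```

Emit:
drive_tool:
  delta_rot:
    - [0, 0, 0]
    - [0, 0, -1]
    - [0, 0, -2]
    - [0, 0, -4]
    - [0, 0, -6]
    - [0, 0, -8]
    - [0, 0, -10]
    - [0, 0, -12]
  translation:
    - [-1, 10, 2]
    - [-3, 30, 2]
    - [-5, 55, 2]
    - [-8, 85, 2]
    - [-11, 115, 2]
    - [-13, 145, 2]
    - [-16, 175, 2]
    - [-19, 205, 2]
  gripper: [50, 50, 50, 50, 50, 50, 50, 50]

```text
clock: 12.85
ee_pos: [0.5333, -0.0855, 0.166]
tool_rot: [0.268, -3.128, -0.001]
wrist_force: [0.9, 0.2, -1.8]
grip_width: 0.0577
grip_force: 30.0
```

Emit:
drive_tool:
  delta_rot:
    - [0, 0, -2]
    - [0, 0, -4]
    - [0, 0, -6]
    - [0, 0, -8]
    - [0, 0, -10]
    - [0, 0, -12]
    - [0, 0, -14]
    - [0, 0, -14]
  translation:
    - [-3, 30, 0]
    - [-6, 60, 0]
    - [-8, 90, 0]
    - [-11, 120, 0]
    - [-14, 150, 0]
    - [-17, 180, 0]
    - [-20, 210, 0]
    - [-22, 240, 0]
  gripper: [50, 50, 50, 50, 50, 50, 50, 50]

```text
clock: 13.52
ee_pos: [0.5111, 0.154, 0.1661]
tool_rot: [-0.115, -3.138, 0.001]
wrist_force: [0.9, 0.2, -2.3]
grip_width: 0.058
grip_force: 30.0
```

Emit:
drive_tool:
  delta_rot:
    - [0, 0, 0]
    - [0, 0, 0]
    - [0, 0, 0]
    - [0, 0, 0]
    - [0, 0, 0]
    - [0, 0, 0]
    - [0, 0, 0]
    - [0, 0, 0]
  translation:
    - [-3, 28, 0]
    - [-6, 55, 0]
    - [-8, 78, 0]
    - [-10, 90, 0]
    - [-10, 96, 0]
    - [-10, 98, 0]
    - [-10, 98, 0]
    - [-10, 98, 0]
  gripper: [50, 50, 50, 50, 50, 50, 50, 50]

```text
clock: 14.18
ee_pos: [0.5027, 0.2497, 0.1668]
tool_rot: [-0.113, -3.139, 0.001]
wrist_force: [-0.6, 0.6, -2.0]
grip_width: 0.0577
grip_force: 30.0
```

Emit:
drive_tool:
  delta_rot:
    - [0, 0, 0]
    - [0, 0, 0]
    - [0, 0, 0]
    - [0, 0, 0]
    - [0, 0, 0]
    - [0, 0, 0]
    - [0, 0, 0]
    - [0, 0, 0]
  translation:
    - [0, 0, -10]
    - [0, 0, -30]
    - [0, 0, -50]
    - [0, 0, -70]
    - [0, 0, -88]
    - [0, 0, -99]
    - [0, 0, -104]
    - [0, 0, -104]
  gripper: [50, 50, 50, 50, 50, 50, 50, 50]

```text
clock: 14.85
ee_pos: [0.5025, 0.2497, 0.0618]
tool_rot: [-0.113, -3.138, 0.003]
wrist_force: [0.0, 0.6, -0.9]
grip_width: 0.0577
grip_force: 30.0
```

Run:
```python
from h import *
b=snap("scene","pics/s3.png")["pixels"]
cv2.imwrite("pics/c5.png",cv2.resize(b[230:470,350:550],(500,600),interpolation=cv2.INTER_CUBIC)[:,:,::-1]); s=manip.state(); print(s["ee_pos"])
```

```text
[0.50305198 0.25031742 0.0629216 ]
```

View pics/c5.png

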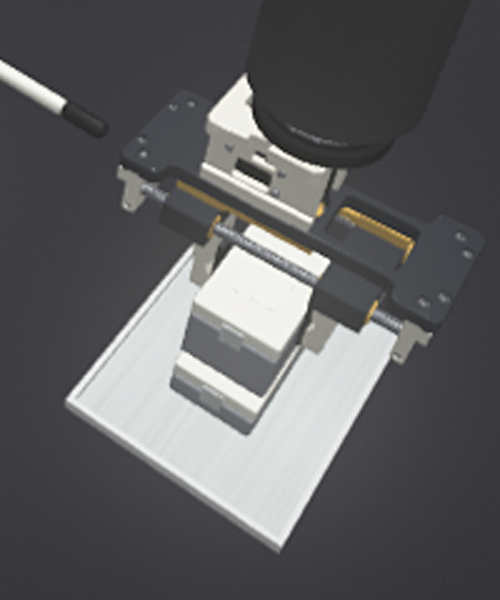

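Run:
```python
from h import *
c=load("scene"); p=lambda x,y,z:w(c,350+x/2.5,230+y/2.5,z)[:2]
D=[p(187,348,.042),p(268,396,.042)]; S=[p(178,357,.033),p(255,409,.033)]
T=[p(195,305,.094),p(283,357,.094)]
for q in(D,S,T): print(np.round(q,4).tolist())
```

```text
[[0.5432, 0.2228], [0.5461, 0.2781]]
[[0.5462, 0.2195], [0.5528, 0.2743]]
[[0.551, 0.2222], [0.5551, 0.2792]]
```

The corners agree to within a few millimetres, so I set it down.

Emit:
drive_tool:
  delta_rot:
    - [0, 0, 0]
    - [0, 0, 0]
    - [0, 0, 0]
    - [0, 0, 0]
    - [0, 0, 0]
    - [0, 0, 0]
    - [0, 0, 0]
    - [0, 0, 0]
  translation:
    - [0, 0, -1]
    - [0, 0, -3]
    - [0, 0, -5]
    - [0, 0, -6]
    - [0, 0, -7]
    - [0, 0, -7.5]
    - [0, 0, -7.5]
    - [0, 0, -7.5]
  gripper: [50, 50, 50, 50, 50, 50, 50, 50]

```text
clock: 15.57
ee_pos: [0.5029, 0.2507, 0.0556]
tool_rot: [0.112, 3.14, -0.0]
wrist_force: [0.6, 0.1, -1.4]
grip_width: 0.058
grip_force: 30.0
```

Emit:
drive_tool:
  delta_rot:
    - [0, 0, 0]
    - [0, 0, 0]
    - [0, 0, 0]
    - [0, 0, 0]
  translation:
    - [0, 0, -0.5]
    - [0, 0, -1]
    - [0, 0, -1]
    - [0, 0, -1]
  gripper: [50, 50, 50, 50]

```text
clock: 15.9
ee_pos: [0.5029, 0.2507, 0.0545]
tool_rot: [-0.112, -3.14, 0.0]
wrist_force: [0.1, -0.7, -2.3]
grip_width: 0.0579
grip_force: 30.0
```

Emit:
drive_tool:
  delta_rot:
    - [0, 0, 0]
    - [0, 0, 0]
    - [0, 0, 0]
    - [0, 0, 0]
  translation:
    - [0, 0, -0.5]
    - [0, 0, -1]
    - [0, 0, -1]
    - [0, 0, -1]
  gripper: [50, 50, 50, 50]

```text
clock: 16.23
ee_pos: [0.5029, 0.2508, 0.054]
tool_rot: [0.111, 3.139, 0.0]
wrist_force: [-2.2, -0.4, 4.7]
grip_width: 0.0577
grip_force: 30.0
```

Contact: the wrist force went from −2.3 to +4.7 N. I release and retreat upward.

Emit:
drive_tool:
  delta_rot:
    - [0, 0, 0]
    - [0, 0, 0]
    - [0, 0, 0]
    - [0, 0, 0]
    - [0, 0, 0]
    - [0, 0, 0]
    - [0, 0, 0]
    - [0, 0, 0]
  translation:
    - [0, 0, 0]
    - [0, 0, 0]
    - [0, 0, 0]
    - [0, 0, 0]
    - [0, 0, 0]
    - [0, 0, 0]
    - [0, 0, 0]
    - [0, 0, 0]
  gripper: [70, 75, 80, 90, 100, 100, 100, 100]

```text
clock: 16.9
ee_pos: [0.5029, 0.2507, 0.0535]
tool_rot: [-0.112, -3.14, 0.0]
wrist_force: [-0.5, -0.2, 0.1]
grip_width: 0.0878
grip_force: 0.0
```

Emit:
drive_tool:
  delta_rot:
    - [0, 0, 0]
    - [0, 0, 0]
    - [0, 0, 0]
    - [0, 0, 0]
    - [0, 0, 0]
    - [0, 0, 0]
    - [0, 0, 0]
    - [0, 0, 0]
  translation:
    - [0, 0, 3]
    - [0, 0, 10]
    - [0, 0, 25]
    - [0, 0, 45]
    - [0, 0, 70]
    - [0, 0, 100]
    - [0, 0, 125]
    - [0, 0, 140]
  gripper: [100, 100, 100, 100, 100, 100, 100, 100]

```text
clock: 17.57
ee_pos: [0.5039, 0.2513, 0.1977]
tool_rot: [0.111, 3.136, 0.004]
wrist_force: [1.3, 0.7, 0.1]
grip_width: 0.0879
grip_force: 0.0
```

Emit:
drive_tool:
  delta_rot:
    - [0, 0, 0]
    - [0, 0, 0]
    - [0, 0, 0]
    - [0, 0, 0]
    - [0, 0, 0]
    - [0, 0, 0]
    - [0, 0, 0]
    - [0, 0, 0]
  translation:
    - [0, -20, 0]
    - [0, -55, 0]
    - [0, -90, 0]
    - [0, -125, 0]
    - [0, -160, 0]
    - [0, -190, 0]
    - [0, -210, 0]
    - [0, -210, 0]
  gripper: [100, 100, 100, 100, 100, 100, 100, 100]

```text
clock: 18.23
ee_pos: [0.5023, 0.0377, 0.1944]
tool_rot: [0.116, 3.139, 0.0]
wrist_force: [-0.3, 0.1, -0.8]
grip_width: 0.0872
grip_force: 0.0
```

Run:
```python
from h import *
a=snap("top","pics/t4.png")["pixels"]; b=snap("scene","pics/s4.png")["pixels"]
a=cv2.resize(a[135:260,135:235],(400,500),interpolation=cv2.INTER_CUBIC); b=cv2.resize(b[290:450,370:498],(400,500),interpolation=cv2.INTER_CUBIC)
cv2.imwrite("pics/c6.png",np.hstack([a,b])[:,:,::-1])
```

```text
(no output)
```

View pics/c6.png

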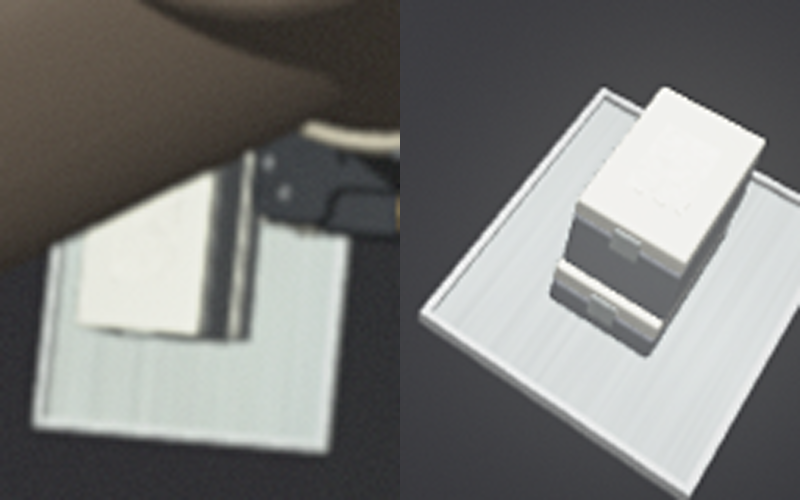

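The deep box sits level and square on the shallow one, and a ledge of only a few millimetres shows at the front end. I check the offset numerically and hand in if it is within limits.

Run:
```python
from h import *
c=load("top")
D=np.mean([w(c,135+78/4,135+325/4,.085),w(c,135+197/4,135+333/4,.085)],0)[:2]
S=np.mean([w(c,135+147/4.8,135+398/4.8,.033),w(c,135+286/4.8,135+409/4.8,.033)],0)[:2]
d=D-S; print(D,S,d)
if np.linalg.norm(d)<.009: print(manip.finish_job())
```

```text
[0.45182268 0.25249517] [0.45357968 0.24974518] [-0.001757    0.00274999]
the job is handed in; nothing more can be done
None
```

The shallow box is in the middle of the tray, lengthwise and about 3 mm off centre. The deep box is stacked squarely on top of it, also about 3 mm off. I handed the job in at about 18 s without touching the other stack, and no verdict was returned.

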